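# Load a circuit board into the test drawer and lock it with the crank

### The arm

A 6-joint arm with a two-finger parallel gripper is mounted at the origin on the work surface. World frame = base frame: x ahead of the robot, y to its left, z up, the work surface at z = 0. Lengths are in m, angles in rad, forces in N, time in s.
With the tool pointing down it reaches from about 0.375 to 0.975 m from the base axis. Payload 3.8 kg.
Tool frame: the origin (TCP) lies on the centre line of the jaws, within the pads' length; the fingertips stand 14 mm ahead of it and the grasp point (between the pads) lies 5 mm behind it (robot.finger_overhang is the distance from the TCP to the fingertips, in m); z points along the fingers, y is the line along which they close (so a half turn about z gives the same grasp; the last joint's range is limited). The gripper opens to 85 mm and grips with 20 to 120 N. Pads are 22 mm wide; open, the fingers measure 114 mm over their backs; the gripper's body (76 mm by 85 mm) begins 54 mm behind the grasp point. The pads swing forward as they close: fully open they stand 13 mm farther back than shut.
Start: joints at [-1.386, 0.264, 1.604, -0, 1.274, -0.037], TCP at [0.148, -0.658, 0.219] pointing down, gripper open.
Joint ranges: [-2.63, 2.63], [-0.94, 2.18], [0.31, 2.57], [-1.31, 4.45], [0, 2.66], [-2.55, 2.55]. Speed limits (rad/s): [2.57, 2.57, 3.14, 3.14, 3.14, 3.14].

### API

Orientations are given as [roll, pitch, yaw] about the fixed x, y, z axes, in that order (R = Rz(yaw) Ry(pitch) Rx(roll)).
In Python, from bench import readout, imaging, order, robot gives the robot as it stands. The module is installed in compiled form; this text tells all that it offers.
- The arm moves only by the shell command python3 -m jog 'ROWS' [FORCE]. ROWS is text: rows parted by semicolons, each of 5 numbers parted by spaces: the opening, from -1 (shut) to 1 (fully open), then the shift along the tool's x, y, z each as a share of 0.2 m, from -1 to 1, then the turn about the tool's z as a share of pi rad, from -1 to 1. A call has 1 to 8 rows; each row shifts and turns the commanded pose from where the row before left it, along the tool's axes as they then stand; what a row does not reach is not made up. A row lasts 1/12 s, in which the tool goes at most 41.7 mm and 7.16 degrees, less where a joint would pass 70% of its speed; a pose out of reach is approached as far as the arm can. A call with a number of a shift or a turn outside -1 to 1 is refused whole. A call with a gripper value outside its range is refused whole. The fingers move at their own pace and stop on an object; FORCE is the grip in N (left out, the last holds). Time passes only in rows, so rows that do not move let the fingers close. It gives the time, the measured TCP pose, the force, the opening and the grip force at its end, in the units of the state.
- readout.read_state(): the state, without advancing time (a new reading comes with each control period).
- imaging.read_camera(name): name is "scene" or "top" or "wrist"; returns (picture, depth): 400x640x3 uint8, red, green, blue; 400x640 float32, m along the optical axis (not along the pixel's ray), 0 where there is no reading.
- imaging.camera_info(name): a dict with "camera_matrix" (3x3 intrinsics, pixels), "rvec" (rotation vector, rad) and "tvec" (3), from world to camera coordinates, as OpenCV has them; the wrist camera has in their place "tool_from_camera" (4x4, takes a point from camera to tool coordinates, whose origin is the TCP and whose axes are the flange's). Camera axes: x right, y down, z forward; pixel columns grow to the right and rows downward; lengths in m; the calibration is good to about 2 mm. A picture is of the moment at which its call begins: read the wrist's pose just before it. camera_info takes no time and is no camera call.
- order.sign_off(): hands the job in; it is judged then, once.
The state is a dict: "t": time; "joint_positions": joint angles; "dq": joint speeds; "joint_efforts": joint torques, N m; "tcp_pos": TCP position; "ee_rot": TCP orientation; "ft_force": force on the tool from outside, world axes, zero at the start; "torque": the same for the moment, N m; "gripper_width": opening from 0.0 (shut) to 1.0 (fully open); "gripper_force": force on a finger pad.
Only numpy, scipy, OpenCV 4.12 (cv2) and the standard library are available. Lean on these libraries where they do the work, as an engineer would, in place of code of your own. Each camera call takes 0.05 s, during which the arm holds its last target. There are 200 camera calls.

### The job

Without knocking the other things on the bench about, lay the green circuit board with the silver heatsink flat in the open drawer of the test cabinet without dropping it, let go, and then push the drawer fully shut. After that set the crank handle's square socket fully home on the square shaft on top of the cabinet and let go of it; then take it again by its orange revolving grip and swing it clockwise (seen from above) to the stop, which locks the drawer, and leave it there.

Things in the scene. Friction and masses are not known exactly. Their poses are not given: they have to be found in the camera images.
- board: Green circuit board 66 x 100 mm, 4 mm thick, with a silver finned heatsink in its middle, 46 mm (along x) x 30 mm (along y), top 34 mm above the underside. Origin: centre of the underside; x along the short side, z up. 0.12 kg. Lies flat on the bench. Grip it by the heatsink across its 30 mm.
- crank: Crank, hub down on the bench. Dark steel hub 42 x 42 x 40 mm high, flats along x and y; square socket 18.2 mm wide, 28 mm deep, open below, sides parallel to the flats, mouth chamfered 2 mm. Steel arm 18 mm wide, 26 to 38 mm above the underside, runs along +x to 92 mm from the hub axis and carries the upright orange grip. Origin: hub axis at the underside; z up. 0.25 kg.
- grip_mid (a point): Middle of the crank's upright orange grip, a cylinder of 22 mm diameter from 40 to 86 mm above the hub's underside, its axis 76 mm from the hub axis; it revolves freely on its own axis. This point is 64 mm above the hub's underside.
- tester: White test cabinet, fixed, 180 (x) x 200 (y) x 100 mm high, placed at varying position and yaw. Origin: centre of its underside; x points from its drawer front into the cabinet, z up. The shaft's axis is at x = -30 mm, y = 0; around it a round collar 52 mm wide stands up to 108 mm above the bench.
- bay (a point): On the drawer's inner floor (14 mm above the bench), mid width, 45 mm behind the front panel's inside: the board's middle goes about here, its long side along y. Moves with the drawer, axes as the cabinet. Inside 168 mm wide (y), 155 mm long (x), of which the opened length lies clear of the cabinet; walls 26 mm high; blue front panel 12 mm thick, 200 mm wide, 16 to 78 mm above the bench.
- drawer_face (a point): Middle of the outer face of the drawer's front panel, 55 mm above the bench; it moves with the drawer. Push here along the cabinet's +x. There is no handle.
- drawer (a joint): How far the drawer is open in m: 0 shut, 0.11 fully open; it stays where it is left and slides with about 1.5 N.
- shaft_foot (a point): Foot of the upright square steel shaft on top of the cabinet, 108 mm above the bench; the shaft is 16 mm wide and 24 mm high, its top 3 mm slightly narrower. The hub's underside is at this height when fully home. Axes turn with the shaft: flats along x and y, a red pointer along x. The crank may be set on in any of the four ways.
- latch (a joint): Turn of the shaft in rad, growing clockwise from above: 0 unlocked, 2.3 at the locked stop; it starts between 0 and 0.5 and takes about 0.12 N m to turn.
- spare_board: Another board of the same size, blue with a black heatsink; leave it. Origin: centre of the underside.
- caliper: Steel caliper 200 mm long, 8 mm high, lying on the bench; leave it.
- magnifier: Round magnifying glass, 72 mm across, with black handle, 170 mm long in all, lying on the bench; leave it.
- screwdriver: Screwdriver lying on the bench; leave it.
- jar: Jar with blue cap, 60 mm diameter, 90 mm high; leave it.
- reel: Blue component reel, 100 mm diameter, 12 mm high, lying flat; leave it.
- grip: The crank's orange grip itself; origin on its axis at its lower end, 40 mm above the hub's underside.
Not all that is in view belongs to the job. What is shaped like the board but pink is not meant. What is shaped like the crank but red is not meant.

How it is judged:
By the outcome, as a careful person would: the job done as asked, in the order asked, and still so for the second after the job is handed in, with the robot touching nothing.
It also fails if it takes over 72 s, if anything falls off the work surface, if the arm or the gripper's body presses on something with over 40 N, if the wrist force passes 120 N, or if a joint passes its speed limit or range.

## Working session

There is one attempt and no reset: what is moved stays moved. The work goes in short steps, Python scripts to look and compute and a shell command to move; the robot and the scene stay as the last step left them, time stands still between calls to the robot, and variables do not carry over. Pictures are saved under pics/ and viewed, at most 10 in all, crops included, and the job is handed in when it is done.

```bash
mkdir -p pics
cat > h.py <<'E'
import numpy as np, cv2
from bench import readout, imaging, order, robot
from scipy.spatial.transform import Rotation as Ro
def cam(name):
    i=imaging.camera_info(name); K=np.array(i["camera_matrix"],float)
    if name=="wrist":
        s=readout.read_state(); T=np.eye(4)
        r=np.array(s["ee_rot"]); T[:3,:3]=Ro.from_euler('xyz',r).as_matrix() if r.size==3 else r
        T[:3,3]=s["tcp_pos"]; T=T@np.array(i["tool_from_camera"])
    else:
        R=cv2.Rodrigues(np.array(i["rvec"],float))[0]; T=np.eye(4); T[:3,:3]=R.T; T[:3,3]=-R.T@np.array(i["tvec"],float).ravel()
    return K,T
def look(name,fn=None):
    K,T=cam(name); p,d=imaging.read_camera(name)
    if fn: cv2.imwrite(fn,p[:,:,::-1])
    return p,d,K,T
def pts(d,K,T):
    v,u=np.mgrid[:d.shape[0],:d.shape[1]]
    P=np.stack([(u-K[0,2])/K[0,0]*d,(v-K[1,2])/K[1,1]*d,d],-1)
    P=P@T[:3,:3].T+T[:3,3]; P[d<=0]=np.nan; return P
def ray(u,v,z,K,T):
    r=T[:3,:3]@np.array([(u-K[0,2])/K[0,0],(v-K[1,2])/K[1,1],1]); return T[:3,3]+r*(z-T[2,3])/r[2]
E
python3 - <<'E'
from h import *
print(readout.read_state())
for n in("top","scene"):
    p,d,K,T=look(n,f"pics/{n}0.png"); print(n,K,T.round(3)); np.savez(f"{n}0.npz",p=p,d=d,K=K,T=T)
E
```

```text
{'t': 0.0, 'joint_positions': array([-1.38590332e+00,  2.64753670e-01,  1.60536567e+00, -2.32178582e-06,
        1.27366861e+00, -3.69183294e-02]), 'dq': array([-5.03192848e-05,  1.56643740e-03, -1.99496971e-04,  5.60449542e-04,
       -2.05873073e-03,  1.49431910e-03]), 'joint_efforts': array([-6.74696412e-05, -5.15110195e+01, -3.67316294e+01, -5.06382585e-04,
        1.29071155e-02,  1.12960922e-05]), 'tcp_pos': array([ 0.14834673, -0.65773604,  0.21786618]), 'ee_rot': array([-3.13939877e+00, -7.88111594e-05,  2.21811933e-01]), 'ft_force': array([ 0.1991843 ,  0.25395395, -0.40598854]), 'torque': array([-0.04363617, -0.01366961,  0.03495118]), 'gripper_force': 0.0, 'gripper_width': 0.9998398244422587}
top [[519.07567641   0.         317.16409381]
 [  0.         519.07567641 207.32953848]
 [  0.           0.           1.        ]] [[-0.014 -0.989  0.15   0.314]
 [-1.     0.016  0.012 -0.059]
 [-0.015 -0.15  -0.989  1.543]
 [ 0.     0.     0.     1.   ]]
scene [[449.39038692   0.         318.40890066]
 [  0.         449.39038692 200.42953527]
 [  0.           0.           1.        ]] [[ 0.021  0.746 -0.665  1.494]
 [ 1.    -0.02   0.01  -0.079]
 [-0.006 -0.665 -0.746  1.222]
 [ 0.     0.     0.     1.   ]]
```

View pics/top0.png

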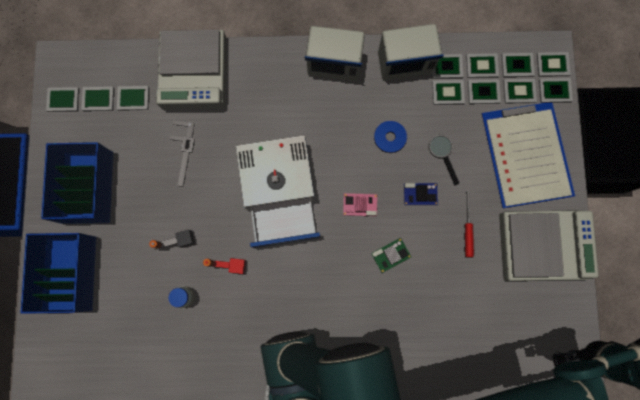

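View pics/scene0.png

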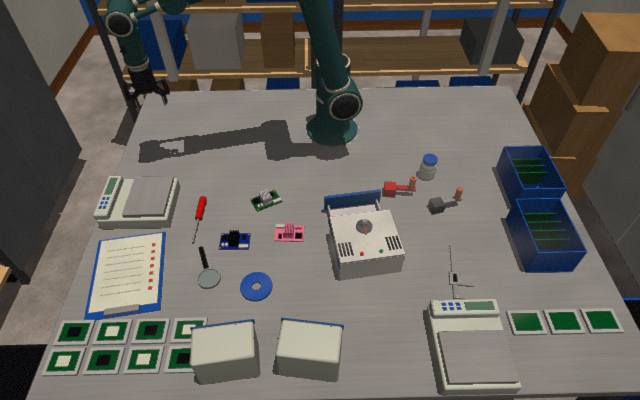

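Top view: the green board is at (391,254), the dark crank hub at (184,239) with its orange grip at (155,244), and the cabinet at (276,172) with its shaft at (275,178). The open drawer lies toward the robot, with its front at (285,240). The decoys are a pink board at (360,204) and a red crank at (230,266).

Run:
```python
from h import *
for n in("top","scene"):
    z=np.load(n+"0.npz"); p,d,K,T=z['p'],z['d'],z['K'],z['T']; P=pts(d,K,T); hsv=cv2.cvtColor(p,cv2.COLOR_RGB2HSV)
    X,Y,Z=P[...,0],P[...,1],P[...,2]
    print(n,'bench z',np.nanmedian(Z[(X>.3)&(X<.7)&(abs(Y)<.6)]))
    def rep(nm,m):
        m=m&np.isfinite(Z)
        k,l,st,c=cv2.connectedComponentsWithStats(m.astype(np.uint8)); 
        if k<2: print(nm,'none');return
        j=1+np.argmax(st[1:,4]); m=l==j; q=P[m]
        r=cv2.minAreaRect((q[:,:2]*1000).astype(np.float32))
        print(nm,st[j,4],'px',c[j].round(1),'med',np.median(q,0).round(4),'z',np.percentile(q[:,2],[5,50,95]).round(4),'rect',np.round(r[0],1),np.round(r[1],1),round(r[2],1))
    roi=lambda x0,x1,y0,y1:(X>x0)&(X<x1)&(Y>y0)&(Y<y1)
    b=roi(.28,.48,-.4,-.15)
    rep('board',b&(hsv[...,0]>45)&(hsv[...,0]<90)&(hsv[...,1]>80))
    rep('board any',b&(Z>.0025))
    rep('sink',b&(Z>.022))
    c=roi(.33,.52,.2,.48)
    rep('hub+arm',c&(Z>.02)&(hsv[...,1]<90)&roi(.37,.6,.2,.48))
    rep('orange',c&(hsv[...,0]<16)&(hsv[...,0]>6)&(hsv[...,1]>120)&(Y>.33))
    t=roi(.35,.85,-.1,.25)
    rep('cabtop',t&(Z>.09)&(Z<.105))
    rep('shaft',t&(Z>.115))
    rep('front',t&(hsv[...,0]>95)&(hsv[...,0]<125)&(hsv[...,1]>120)&(Z>.06))
    rep('red',t&((hsv[...,0]<6)|(hsv[...,0]>174))&(hsv[...,1]>100)&(Z>.1))
    rep('drawerfloor',t&(Z<.022)&(Z>.008))
```

```text
top bench z 0.0014569807540973922
board 186 px [385.9 261.4] med [ 0.3843 -0.2325  0.0034] z [-0.0017  0.0034  0.0093] rect [ 393.6 -255.8] [47.4 88.4] 26.7
board any 675 px [392.1 254.8] med [ 0.4014 -0.2566  0.0078] z [0.0029 0.0078 0.0355] rect [ 399.4 -261.9] [ 85.1 141.4] 25.5
sink 157 px [392.3 254.4] med [ 0.4025 -0.2566  0.032 ] z [0.024  0.032  0.0381] rect [ 401.8 -256.3] [46.1 31. ] 26.1
hub+arm 356 px [178.6 239.8] med [0.451  0.3593 0.0392] z [0.0286 0.0392 0.0459] rect [448.3 382.9] [ 42.6 112.1] 16.7
orange 64 px [154.2 243.8] med [0.4381 0.4212 0.0839] z [0.0548 0.0839 0.0893] rect [444.7 437.6] [51.4 20.1] 67.3
cabtop 3772 px [274.5 170.5] med [0.6444 0.0802 0.0999] z [0.0949 0.0999 0.1041] rect [641.4  79.6] [181.8 200.6] 7.8
shaft 40 px [275.1 178.8] med [0.6096 0.0743 0.1314] z [0.1167 0.1314 0.1354] rect [612.1  74.9] [18.5 15.2] 8.6
front 230 px [284.2 239.6] med [0.4448 0.0543 0.078 ] z [0.0739 0.078  0.083 ] rect [445.5  51.8] [ 10.9 194.6] 7.8
red 11 px [274.2 172.3] med [0.6332 0.0791 0.1118] z [0.1061 0.1118 0.1149] rect [633.6  79.4] [12.6  6.4] 1.8
drawer
[... 628 characters left out ...]
 14.4
orange 18 px [459.7 189.1] med [0.4407 0.4249 0.0853] z [0.0829 0.0853 0.0893] rect [440.  424.7] [17.2 18.6] 83.6
cabtop 2775 px [365.9 237.2] med [0.6545 0.0798 0.1004] z [0.0959 0.1004 0.104 ] rect [640.6  80.6] [186.6 200.2] 8.1
shaft 41 px [364.3 222.3] med [0.6162 0.0755 0.1283] z [0.117  0.1283 0.135 ] rect [611.7  77. ] [15.8 21.2] 89.3
front 215 px [346.4 195.6] med [0.4521 0.0248 0.0757] z [0.0627 0.0757 0.0819] rect [447.1  53.2] [ 19.  192.1] 7.5
red 12 px [361.5 253. ] med [0.7139 0.0606 0.1048] z [0.1006 0.1048 0.1072] rect [713.8  60.5] [9.2 6.3] 87.6
drawerfloor 353 px [353.2 209.7] med [0.4654 0.0573 0.0148] z [0.0099 0.0148 0.0201] rect [465.1  59.1] [ 40.5 165.1] 6.5
```

```bash
cat >> h.py <<'E'
def plan(x,y,z,yaw=None):
    s=readout.read_state(); p=s["tcp_pos"]; w=s["ee_rot"][2]; D=np.array([x,y,z])-p
    t=np.array([np.cos(w)*D[0]+np.sin(w)*D[1], np.sin(w)*D[0]-np.cos(w)*D[1], -D[2]])
    print('t',round(s['t'],2),'at',p.round(4),'yaw',round(np.degrees(w),2),'D',D.round(4),'tool share total',(t/.2).round(4),'rows>=',round(np.linalg.norm(t)/.0417,1), 'turn share', None if yaw is None else round(-((np.radians(yaw)-w+np.pi)%(2*np.pi)-np.pi)/np.pi,4))
E
python3 -c "
from h import *
plan(.385,-.256,.26,26.1)
print(imaging.camera_info('wrist'))"
```

```text
t 0.1 at [ 0.1484 -0.6578  0.218 ] yaw 12.71 D [0.2366 0.4018 0.042 ] tool share total [ 1.5961 -1.6995 -0.2101] rows>= 11.2 turn share -0.0744
{'camera_matrix': array([[318.86442106,   0.        , 315.66882928],
       [  0.        , 318.86442106, 202.41041285],
       [  0.        ,   0.        ,   1.        ]]), 'tool_from_camera': array([[ 2.95232123e-04, -9.53807227e-01, -3.00419183e-01,
         7.72467134e-02],
       [ 9.99999885e-01,  3.95462180e-04, -2.72827438e-04,
         1.35972758e-03],
       [ 3.79029207e-04, -3.00419068e-01,  9.53807234e-01,
        -1.54108624e-01],
       [ 0.00000000e+00,  0.00000000e+00,  0.00000000e+00,
         1.00000000e+00]])}
```

```bash
python3 -m jog '1 0.114 -0.1214 -0.015 0;1 0.114 -0.1214 -0.015 0;1 0.114 -0.1214 -0.015 0;1 0.114 -0.1214 -0.015 0;1 0.114 -0.1214 -0.015 0;1 0.114 -0.1214 -0.015 0;1 0.114 -0.1214 -0.015 0;1 0.114 -0.1214 -0.015 0' 60
python3 -m jog '1 0.114 -0.1214 -0.015 0;1 0.114 -0.1214 -0.015 0;1 0.114 -0.1214 -0.015 0;1 0.114 -0.1214 -0.015 0;1 0.114 -0.1214 -0.015 0;1 0.114 -0.1214 -0.015 0;1 0 0 0 -0.0372;1 0 0 0 -0.0372'
python3 -m jog '1 0 0 0 0;1 0 0 0 0'
python3 - <<'E'
from h import *
p,d,K,T=look("wrist","pics/w1.png"); np.savez("w1.npz",p=p,d=d,K=K,T=T)
P=pts(d,K,T); X,Y,Z=P[...,0],P[...,1],P[...,2]
m=(X>.33)&(X<.47)&(Y>-.32)&(Y<-.18)
print('bench',np.nanmedian(Z[(X>.2)&(X<.5)&(Y<-.15)]))
for nm,lo,hi in(('sink',.024,.05),('all',.0025,.06)):
    q=P[m&(Z>lo)&(Z<hi)]; r=cv2.minAreaRect((q[:,:2]*1000).astype(np.float32)); print(nm,len(q),r,np.percentile(q[:,2],[5,50,95]))
plan(.4018,-.256,.024,26.1)
E
```

```text
t: 0.77
tcp_pos: [0.284, -0.4271, 0.2428]
ee_rot: [-3.141, 0.0, 0.221]
ft_force: [0.9, 0.3, -0.1]
gripper_width: 1.003
gripper_force: 0.0
t: 1.43
tcp_pos: [0.3859, -0.2547, 0.2611]
ee_rot: [-3.141, -0.0, 0.465]
ft_force: [-0.1, -0.1, -1.5]
gripper_width: 1.001
gripper_force: 0.0
t: 1.6
tcp_pos: [0.3849, -0.2563, 0.2608]
ee_rot: [-3.141, 0.0, 0.453]
ft_force: [-0.9, -0.1, -0.1]
gripper_width: 1.001
gripper_force: 0.0
bench 0.00652148630620325
sink 626 ((400.69061279296875, -257.00531005859375), (46.20889663696289, 29.15781593322754), 26.81987762451172) [0.02776458 0.0334082  0.03475035]
all 3697 ((400.7681884765625, -257.3472900390625), (66.14726257324219, 100.08523559570312), 27.40936851501465) [0.00280649 0.00484268 0.03387158]
t 1.65 at [ 0.3848 -0.2566  0.2608] yaw 25.91 D [ 0.017   0.0006 -0.2368] tool share total [0.0776 0.0344 1.1841] rows>= 5.7 turn share -0.0011
```

View pics/w1.png

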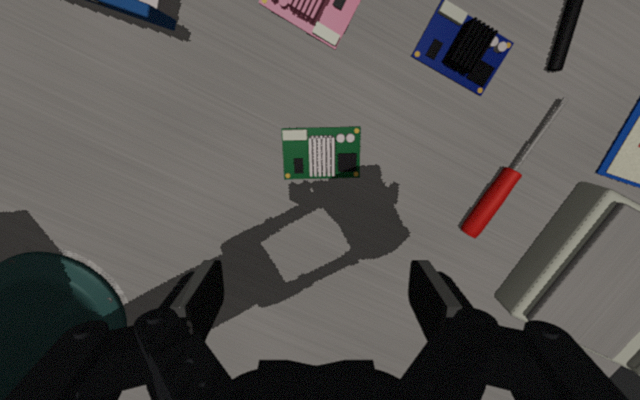

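The wrist view shows the board at (321,152), upright, with the silver heatsink between the jaws' sides. It measures 66 x 100 mm, top at 34 mm, centred at (0.4008, -0.2572) with a yaw of 27.2°. Descending.

```bash
python3 -m jog '1 0.071 0.037 0.1 -0.0072;1 0 0 0.18 0;1 0 0 0.18 0;1 0 0 0.18 0;1 0 0 0.18 0;1 0 0 0.18 0;1 0 0 0.1 0;1 0 0 0 0'
python3 -c "
from h import *
plan(.4008,-.2572,.024,27.2)"
```

```text
t: 2.32
tcp_pos: [0.3964, -0.2545, 0.0358]
ee_rot: [-3.132, 0.005, 0.475]
ft_force: [-0.9, 0.4, 0.4]
gripper_width: 0.998
gripper_force: 0.0
t 2.32 at [ 0.3964 -0.2545  0.0358] yaw 27.19 D [ 0.0044 -0.0027 -0.0118] tool share total [0.0134 0.022  0.0591] rows>= 0.3 turn share -0.0001
```

```bash
python3 -m jog '1 0 0 0 0;1 0 0 0 0'
python3 -c "
from h import *
plan(.4008,-.2572,.024,27.2)"
```

```text
t: 2.48
tcp_pos: [0.402, -0.2582, 0.0425]
ee_rot: [3.14, -0.001, 0.476]
ft_force: [0.4, -0.4, 0.4]
gripper_width: 1.0
gripper_force: 0.0
t 2.48 at [ 0.402  -0.2582  0.0425] yaw 27.29 D [-0.0012  0.001  -0.0185] tool share total [-0.0032 -0.0072  0.0927] rows>= 0.4 turn share 0.0005
```

Settled. Go down, close, and lift.

```bash
python3 -m jog '1 -0.003 -0.007 0.03 0;1 0 0 0.03 0;1 0 0 0.03 0;1 0 0 0 0;-1 0 0 0 0;-1 0 0 0 0;-1 0 0 0 0;-1 0 0 0 0' 50
python3 -m jog '-1 0 0 0 0;-1 0 0 0 0;-1 0 0 0 0;-1 0 0 0 0'
```

```text
t: 3.15
tcp_pos: [0.4002, -0.2562, 0.0234]
ee_rot: [3.141, -0.0, 0.478]
ft_force: [0.8, -0.9, -0.3]
gripper_width: 0.454
gripper_force: 0.0
t: 3.48
tcp_pos: [0.3999, -0.2561, 0.0232]
ee_rot: [3.142, -0.0, 0.478]
ft_force: [0.3, 0.2, 0.1]
gripper_width: 0.003
gripper_force: 0.0
```

Run:
```python
from h import *
print(readout.read_state()['gripper_force'],readout.read_state()['gripper_width'])
p,d,K,T=look("wrist","pics/w2.png")
p,d,K,T=look("scene")
cv2.imwrite("pics/s2.png",cv2.resize(p[120:260,180:360,::-1],None,fx=4,fy=4))
```

```text
0.0 0.0032662279384959455
```

View pics/w2.png

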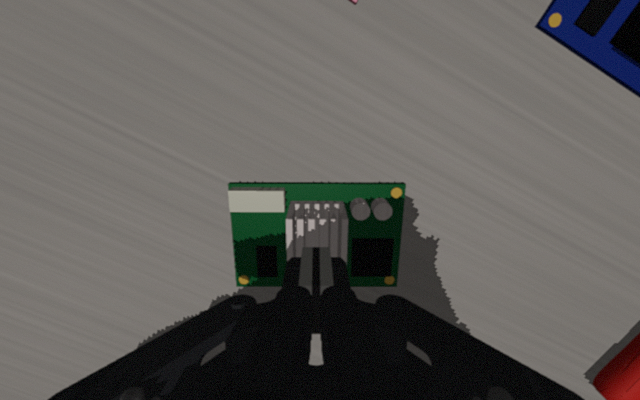

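View pics/s2.png

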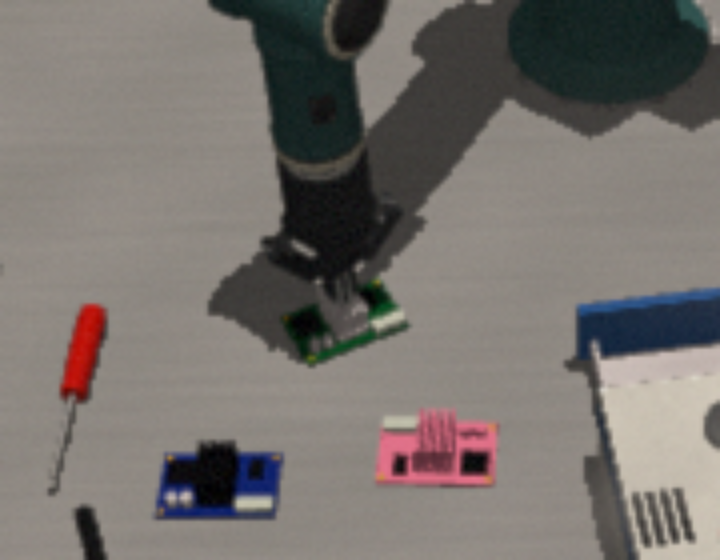

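Run:
```python
from h import *
p,d,K,T=look("wrist"); P=pts(d,K,T)
i=np.array(imaging.camera_info('wrist')['tool_from_camera']); Q=pts(d,K,i)
for v in(215,230,240,245,250,255,262,270,280): print(v,[(u,Q[v,u].round(3).tolist()) for u in(292,305,330,343)])
X,Y,Z=P[...,0],P[...,1],P[...,2]
print(robot, [a for a in dir(robot) if a[0]!='_'], robot.finger_overhang)
hsv=cv2.cvtColor(p,cv2.COLOR_RGB2HSV)
g=P[(hsv[...,0]>45)&(hsv[...,0]<90)&(hsv[...,1]>80)&np.isfinite(Z)]; print(cv2.minAreaRect((g[:,:2]*1000).astype(np.float32)),np.median(g[:,2]))
```

```text
215 [(292, [0.023, -0.01, -0.005]), (305, [0.017, -0.005, 0.014]), (330, [0.023, 0.009, -0.004]), (343, [0.023, 0.015, -0.004])]
230 [(292, [0.017, -0.01, -0.009]), (305, [0.008, -0.005, 0.012]), (330, [0.018, 0.008, -0.011]), (343, [0.018, 0.015, -0.011])]
240 [(292, [0.012, -0.01, -0.01]), (305, [0.001, -0.005, 0.015]), (330, [0.013, 0.008, -0.011]), (343, [0.012, 0.015, -0.01])]
245 [(292, [0.01, -0.01, -0.011]), (305, [-0.002, -0.005, 0.014]), (330, [0.01, 0.008, -0.01]), (343, [0.01, 0.015, -0.01])]
250 [(292, [0.007, -0.01, -0.01]), (305, [0.012, -0.004, -0.02]), (330, [0.007, 0.008, -0.011]), (343, [0.007, 0.015, -0.011])]
255 [(292, [0.004, -0.01, -0.011]), (305, [0.011, -0.003, -0.025]), (330, [0.011, 0.008, -0.024]), (343, [0.004, 0.015, -0.01])]
262 [(292, [0.007, -0.009, -0.023]), (305, [0.011, -0.003, -0.031]), (330, [0.011, 0.008, -0.031]), (343, [0.007, 0.014, -0.023])]
270 [(292, [0.007, -0.009, -0.031]), (305, [0.011, -0.003, -0.038]), (330, [0.011, 0.007, -0.038]), (343, [0.007, 0.013, -0.03])]
280 [(292, [0.007, -0.008, -0.038]), (305, [0.011, -0.003, -0.046]), (330, [0.011, 0.007, -0.046]), (343, [0.007, 0.013, -0.038])]
<Robot object at 0x7fc6eb434050> ['MotionError', 'finger_overhang'] 0.014
((454.3240661621094, -295.94512939453125), (101.85218811035156, 248.0391845703125), 53.85700607299805) 0.0038874219303316193
```

```bash
python3 -m jog '1 0 0 0 0;1 0 0 0 0;1 0 0 0 0;1 0 0 0 0;1 0 0 0 0;1 0 0 0 0;1 0 0 0 0;1 0 0 0 0'
python3 - <<'E'
from h import *
i=np.array(imaging.camera_info('wrist')['tool_from_camera'])
p,d,K,T=look("wrist","pics/w3.png"); Q=pts(d,K,i)
m=(Q[...,2]<.012)&(abs(Q[...,1])>.035)&(abs(Q[...,1])<.065)&(abs(Q[...,0])<.02)&(p.max(-1)<70)
q=Q[m]; print(len(q))
for s in(-1,1):
    r=q[q[:,1]*s>0]
    print(s,'max z',np.percentile(r[:,2],[50,90,99]).round(4)); t=r[r[:,2]>np.percentile(r[:,2],97)]; print(t[:6].round(4))
E
```

```text
t: 4.3
tcp_pos: [0.3999, -0.2561, 0.0232]
ee_rot: [3.142, -0.0, 0.478]
ft_force: [-0.4, 0.2, -1.2]
gripper_width: 0.999
gripper_force: 0.0
21449
-1 max z [-0.0772 -0.0441 -0.0288]
[[ 0.0109 -0.0435 -0.0286]
 [ 0.0109 -0.0431 -0.0286]
 [ 0.0107 -0.0428 -0.0282]
 [ 0.0112 -0.042  -0.0291]
 [ 0.011  -0.0418 -0.0286]
 [ 0.0107 -0.0415 -0.0283]]
1 max z [-0.0768 -0.0426 -0.0281]
[[0.0187 0.0425 0.0099]
 [0.0167 0.0416 0.0104]
 [0.0162 0.035  0.0101]
 [0.0154 0.0357 0.0107]
 [0.0156 0.0362 0.0103]
 [0.0159 0.0393 0.0094]]
```

View pics/w3.png

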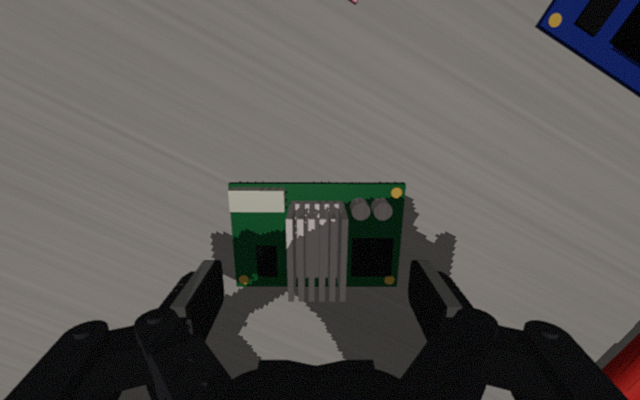

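Measured in the wrist frame, the fingertips lie about 28 mm behind the TCP when open and 15 mm when shut. That is 30 mm shorter than stated, so the jaws closed just above the heatsink without touching it. I'll go lower by that much and grip again.

```bash
python3 -m jog '1 0 0.01 0.05 0;1 0 0 0.05 0;1 0 0 0.045 0;1 0 0 0 0;-1 0 0 0 0;-1 0 0 0 0;-1 0 0 0 0;-1 0 0 0 0' 50
python3 -m jog '-1 0 0 0 0;-1 0 0 0 0;-1 0 0 0 0;-1 0 0 0 0'
```

```text
t: 5.02
tcp_pos: [0.4012, -0.2581, -0.0054]
ee_rot: [3.141, -0.0, 0.478]
ft_force: [-0.5, 0.0, 0.8]
gripper_width: 0.459
gripper_force: 0.0
t: 5.35
tcp_pos: [0.4014, -0.2583, -0.0053]
ee_rot: [3.14, -0.001, 0.478]
ft_force: [-0.5, 0.9, 3.0]
gripper_width: 0.343
gripper_force: 51.8
```

```bash
python3 -m jog '-1 0 0 -0.05 0;-1 0 0 -0.1 0;-1 0 0 -0.15 0;-1 0 0 -0.15 0;-1 0 0 -0.15 0;-1 0 0 -0.08 0;-1 0 0 0 0.025;-1 0 0 0 0.03'
python3 -m jog '-1 0 0 0 0.03;-1 0 0 0 0.022;-1 0 0 0 0;-1 0 0 0 0'
python3 -c "
from h import *
plan(.496,.0587,.13,8)"
```

```text
t: 6.02
tcp_pos: [0.4017, -0.2584, 0.1326]
ee_rot: [3.139, -0.002, 0.302]
ft_force: [-0.1, 0.6, -1.2]
gripper_width: 0.342
gripper_force: 51.2
t: 6.35
tcp_pos: [0.4005, -0.2576, 0.1302]
ee_rot: [-3.141, 0.0, 0.144]
ft_force: [-0.3, -0.1, -1.7]
gripper_width: 0.339
gripper_force: 51.2
t 6.35 at [ 0.4005 -0.2576  0.1302] yaw 8.25 D [ 9.550e-02  3.163e-01 -2.000e-04] tool share total [ 6.9980e-01 -1.4963e+00  1.1000e-03] rows>= 7.9 turn share 0.0014
```

```bash
python3 -m jog '-1 0.03 -0.06 0 0;-1 0.0583 -0.1247 0 0;-1 0.0583 -0.1247 0 0;-1 0.0583 -0.1247 0 0;-1 0.0583 -0.1247 0 0;-1 0.0583 -0.1247 0 0;-1 0.0583 -0.1247 0 0;-1 0.0583 -0.1247 0 0'
python3 -m jog '-1 0.0583 -0.1247 0 0;-1 0.0583 -0.1247 0 0;-1 0.0583 -0.1247 0 0;-1 0.0583 -0.1247 0 0;-1 0.029 -0.064 0 0.0014;-1 0 0 0 0;-1 0 0 0 0;-1 0 0 0 0'
python3 - <<'E'
from h import *
plan(.496,.0587,.0095,8)
p,d,K,T=look("top"); P=pts(d,K,T); X,Y,Z=P[...,0],P[...,1],P[...,2]; hsv=cv2.cvtColor(p,cv2.COLOR_RGB2HSV)
m=(X>.38)&(X<.52)&(Y>-.1)&(Y<.2)&(hsv[...,0]>95)&(hsv[...,0]<125)&(hsv[...,1]>120)&(Z>.06)&(Z<.09)
print(cv2.minAreaRect((P[m][:,:2]*1000).astype(np.float32)))
p,d,K,T=look("wrist","pics/w4.png"); P=pts(d,K,T);Z=P[...,2]; hsv=cv2.cvtColor(p,cv2.COLOR_RGB2HSV)
g=P[(hsv[...,0]>45)&(hsv[...,0]<90)&(hsv[...,1]>80)&(Z>.1)&(Z<.16)]
print('board',len(g),cv2.minAreaRect((g[:,:2]*1000).astype(np.float32)),np.median(g[:,2]))
E
```

```text
t: 7.02
tcp_pos: [0.4611, -0.0594, 0.1303]
ee_rot: [-3.142, 0.0, 0.144]
ft_force: [-0.3, 0.0, -1.3]
gripper_width: 0.342
gripper_force: 51.2
t: 7.68
tcp_pos: [0.4966, 0.0576, 0.1299]
ee_rot: [3.141, 0.001, 0.139]
ft_force: [1.0, 0.2, -0.0]
gripper_width: 0.344
gripper_force: 51.2
t 7.68 at [0.4966 0.0576 0.1299] yaw 7.96 D [-0.0006  0.0011 -0.1204] tool share total [-0.0022 -0.0059  0.6021] rows>= 2.9 turn share -0.0002
((445.47039794921875, 56.963199615478516), (11.989754676818848, 183.31427001953125), 8.411430358886719)
board 7731 ((497.7635192871094, 56.2616081237793), (66.12554931640625, 100.3311538696289), 7.861266136169434) 0.13859445672036053
```

View pics/w4.png

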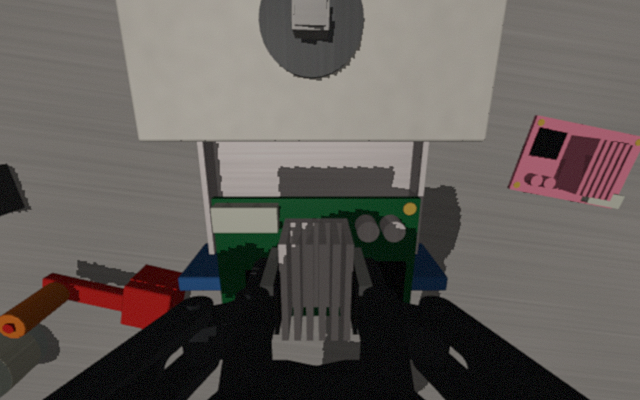

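Wrist view: the board is held level over the open drawer. The blue front is behind it at rows 250-290 and the cabinet edge at row 140. The drawer is clear of other things, so I'll lower it.

```bash
python3 -m jog '-1 -0.006 -0.013 0.08 0;-1 0 0 0.12 0;-1 0 0 0.12 0;-1 0 0 0.12 0;-1 0 0 0.07 0;-1 0 0 0.03 0;-1 0 0 0.02 0;-1 0 0 0 0'
python3 -m jog '-1 0 0 0.015 0;-1 0 0 0.01 0;-1 0 0 0.01 0;-1 0 0 0 0'
python3 -c "
from h import *
plan(.4945,.0601,.0095,8)"
```

```text
t: 8.45
tcp_pos: [0.4954, 0.0599, 0.0179]
ee_rot: [3.142, 0.001, 0.137]
ft_force: [0.8, -0.7, -1.1]
gripper_width: 0.342
gripper_force: 51.2
t: 8.78
tcp_pos: [0.4959, 0.0606, 0.0115]
ee_rot: [3.142, -0.001, 0.138]
ft_force: [-0.4, 1.5, -1.2]
gripper_width: 0.34
gripper_force: 51.2
t 8.78 at [0.4959 0.0606 0.0115] yaw 7.89 D [-0.0014 -0.0005 -0.002 ] tool share total [-0.0074  0.0013  0.01  ] rows>= 0.1 turn share -0.0006
```

```bash
python3 -m jog '-1 0 0 0.005 0;-1 0 0 0.005 0;-1 0 0 0 0'
python3 -m jog '-1 0 0 0.004 0;-1 0 0 0 0;-1 0 0 0 0'
```

```text
t: 9.03
tcp_pos: [0.4955, 0.0606, 0.0091]
ee_rot: [-3.142, 0.0, 0.138]
ft_force: [-0.2, -0.7, -0.4]
gripper_width: 0.342
gripper_force: 51.2
t: 9.28
tcp_pos: [0.496, 0.0606, 0.0088]
ee_rot: [-3.142, -0.001, 0.138]
ft_force: [-0.5, 1.1, 2.2]
gripper_width: 0.342
gripper_force: 51.6
```

```bash
python3 -m jog '0.2 0 0 0 0;0.2 0 0 0 0;0.2 0 0 0 0;0.2 0 0 0 0;0.2 0 0 0 0;0.2 0 0 -0.03 0;0.2 0 0 -0.1 0;0.2 0 0 -0.15 0'
python3 -m jog '0 0 0 -0.15 0;-1 0 0 -0.15 0;-1 0 0 -0.1 0;-1 -0.1 0 0 0;-1 -0.2 0 0 0;-1 -0.2 0 0 0;-1 -0.18 0 0 0;-1 0 0 0 0'
python3 - <<'E'
from h import *
plan(.41,.048,.045,8)
p,d,K,T=look("wrist","pics/w5.png"); P=pts(d,K,T);Z=P[...,2]; hsv=cv2.cvtColor(p,cv2.COLOR_RGB2HSV)
g=P[(hsv[...,0]>45)&(hsv[...,0]<90)&(hsv[...,1]>80)&(Z>.0)&(Z<.06)&(P[...,0]>.4)&(P[...,1]>-.05)]
print('board',len(g),cv2.minAreaRect((g[:,:2]*1000).astype(np.float32)),np.percentile(g[:,2],[5,50,95]))
i=imaging.camera_info('wrist')['tool_from_camera']; Q=pts(d,K,np.array(i))
for v in(235,240,243,246,249,252,256): print(v,[Q[v,u].round(3).tolist() for u in(305,330)])
E
```

```text
t: 9.95
tcp_pos: [0.4924, 0.0602, 0.0624]
ee_rot: [-3.141, 0.007, 0.138]
ft_force: [0.3, -0.1, -0.2]
gripper_width: 0.601
gripper_force: 0.0
t: 10.62
tcp_pos: [0.3536, 0.0413, 0.1425]
ee_rot: [-3.141, 0.006, 0.138]
ft_force: [0.5, -0.2, -0.3]
gripper_width: 0.001
gripper_force: 0.0
t 10.62 at [0.3536 0.0413 0.1425] yaw 7.88 D [ 0.0564  0.0067 -0.0975] tool share total [0.2842 0.0054 0.4875] rows>= 2.7 turn share -0.0007
board 3556 ((483.7589111328125, 57.69263458251953), (39.91706085205078, 98.62181091308594), 8.047425270080566) [0.01618391 0.01741407 0.018808  ]
235 [[-0.051, -0.01, 0.143], [-0.051, 0.016, 0.144]]
240 [[-0.056, -0.01, 0.144], [-0.056, 0.016, 0.143]]
243 [[-0.06, -0.01, 0.144], [-0.06, 0.016, 0.143]]
246 [[-0.063, -0.01, 0.144], [-0.063, 0.016, 0.143]]
249 [[0.012, -0.004, -0.018], [-0.066, 0.016, 0.142]]
252 [[0.011, -0.004, -0.02], [-0.07, 0.016, 0.144]]
256 [[0.011, -0.004, -0.025], [0.012, 0.008, -0.025]]
```

```bash
python3 -m jog '-1 0.12 0 0 0;-1 0.1 0 0.1 0;-1 0 0 0.15 0;-1 0 0 0.15 0;-1 0 0 0.1 0;-1 0 0 0 0;-1 0 0 0 0;-1 0 0 0 0' 60
python3 -c "
from h import *
plan(.4286,.0495,.040,7.85)
plan(.529,.0646,.040,7.85)"
```

```text
t: 11.33
tcp_pos: [0.4062, 0.048, 0.0457]
ee_rot: [3.141, -0.002, 0.138]
ft_force: [0.3, -0.7, 1.2]
gripper_width: -0.001
gripper_force: 0.0
t 11.33 at [0.4062 0.048  0.0457] yaw 7.88 D [ 0.0224  0.0015 -0.0057] tool share total [0.112  0.008  0.0284] rows>= 0.6 turn share 0.0002
t 11.33 at [0.4062 0.048  0.0457] yaw 7.88 D [ 0.1228  0.0166 -0.0057] tool share total [0.6196 0.0021 0.0284] rows>= 3.0 turn share 0.0002
```

```bash
python3 -m jog '-1 0.05 0 0.025 0;-1 0.03 0 0 0;-1 0.03 0 0 0;-1 0.04 0 0 0;-1 0.06 0 0 0;-1 0.06 0 0 0;-1 0.06 0 0 0;-1 0.06 0 0 0'
python3 -m jog '-1 0.06 0 0 0;-1 0.06 0 0 0;-1 0.05 0 0 0;-1 0.03 0 0 0;-1 0.015 0 0 0;-1 0 0 0 0;-1 0 0 0 0'
python3 -c "
from h import *
plan(.529,.0646,.040,7.85)"
```

```text
t: 12.0
tcp_pos: [0.4833, 0.0588, 0.0396]
ee_rot: [-3.142, -0.0, 0.138]
ft_force: [-2.7, 0.1, 2.2]
gripper_width: -0.001
gripper_force: 1.0
t: 12.58
tcp_pos: [0.5245, 0.0645, 0.0393]
ee_rot: [3.142, -0.0, 0.138]
ft_force: [0.1, -0.8, -0.2]
gripper_width: -0.003
gripper_force: 0.0
t 12.58 at [0.5245 0.0645 0.0393] yaw 7.88 D [0.0045 0.0001 0.0007] tool share total [ 0.0224  0.0025 -0.0035] rows>= 0.1 turn share 0.0002
```

```bash
for i in 1; do python3 -m jog '-1 0.01 0 0 0;-1 0.01 0 0 0;-1 0 0 0 0'; python3 -m jog '-1 0.008 0 0 0;-1 0 0 0 0'; python3 -m jog '-1 0.008 0 0 0;-1 0 0 0 0'; done
```

```text
t: 12.83
tcp_pos: [0.528, 0.065, 0.0393]
ee_rot: [-3.142, 0.0, 0.138]
ft_force: [-0.5, -0.4, -1.4]
gripper_width: -0.0
gripper_force: 0.3
t: 13.0
tcp_pos: [0.5279, 0.065, 0.0392]
ee_rot: [-3.142, 0.004, 0.138]
ft_force: [-6.2, -0.2, 3.8]
gripper_width: 0.002
gripper_force: 2.9
t: 13.17
tcp_pos: [0.5279, 0.065, 0.0389]
ee_rot: [-3.141, 0.007, 0.138]
ft_force: [-9.2, -1.4, 7.9]
gripper_width: -0.001
gripper_force: 5.0
```

```bash
python3 -m jog '-1 -0.1 0 0 0;-1 -0.1 0 -0.05 0;0 0 0 -0.2 0;1 0 0 -0.2 0;1 0 0 -0.2 0;1 0 0 -0.2 0;1 0.15 0 -0.2 0;1 0.15 0 0 0'
python3 -m jog '1 0 0 0 0;1 0 0 0 0;1 0 0 0 0'
python3 - <<'E'
from h import *
p,d,K,T=look("wrist","pics/w6.png"); np.savez("w6.npz",p=p,d=d,K=K,T=T)
P=pts(d,K,T); X,Y,Z=P[...,0],P[...,1],P[...,2]; hsv=cv2.cvtColor(p,cv2.COLOR_RGB2HSV)
n=(X>.55)&(X<.68)&(Y>.02)&(Y<.13)
for nm,m in (('shafttop',n&(Z>.127)&(Z<.14)),('collar',n&(Z>.105)&(Z<.112)),('red',n&((hsv[...,0]<7)|(hsv[...,0]>173))&(hsv[...,1]>100))):
    q=P[m]; r=cv2.minAreaRect((q[:,:2]*1000).astype(np.float32)); print(nm,len(q),np.round(r[0],1),np.round(r[1],1),round(r[2],1),q.mean(0).round(4),np.percentile(q[:,2],[5,50,95]).round(4))
    if nm=='shafttop': # plane cast
        v,u=np.nonzero(m); zz=np.median(q[:,2]); c=np.array([ray(a,b,zz,K,T)[:2] for a,b in zip(u,v)]); print(cv2.minAreaRect((c*1000).astype(np.float32)))
f=P[(hsv[...,0]>95)&(hsv[...,0]<125)&(hsv[...,1]>120)&(Z>.07)&(Z<.085)&(X>.45)&(X<.6)]
print('front',len(f),cv2.minAreaRect((f[:,:2]*1000).astype(np.float32)) if len(f) else '')
plan(.447,.35,.28,106.7)
cv2.imwrite("pics/w6c.png",cv2.resize(p[:300,200:440,::-1],None,fx=2,fy=2))
E
```

```text
t: 13.83
tcp_pos: [0.5509, 0.0679, 0.253]
ee_rot: [3.141, -0.016, 0.138]
ft_force: [1.3, 0.2, 0.5]
gripper_width: 0.849
gripper_force: 0.0
t: 14.08
tcp_pos: [0.5453, 0.0674, 0.2416]
ee_rot: [-3.141, 0.002, 0.138]
ft_force: [-0.6, -0.1, -0.7]
gripper_width: 1.002
gripper_force: 0.0
shafttop 406 [611.1  74.6] [15.7 15.5] 7.6 [0.611  0.0748 0.1306] [0.1279 0.1311 0.1326]
((611.2821655273438, 74.68065643310547), (15.4844388961792, 15.366156578063965), 7.902439117431641)
collar 2475 [611.1  74.4] [51.  51.5] 51.4 [0.6121 0.0746 0.1076] [0.1063 0.1075 0.1092]
red 741 [574.   63.7] [ 93.1 105.9] 61.0 [0.5773 0.0665 0.2716] [0.1085 0.3275 0.3429]
front 955 ((543.5158081054688, 64.61105346679688), (5.530221939086914, 197.7854461669922), 7.9099321365356445)
t 14.13 at [0.5449 0.0674 0.2413] yaw 7.89 D [-0.0979  0.2826  0.0387] tool share total [-0.2909 -1.4668 -0.1934] rows>= 7.2 turn share -0.549
```

View pics/w6c.png

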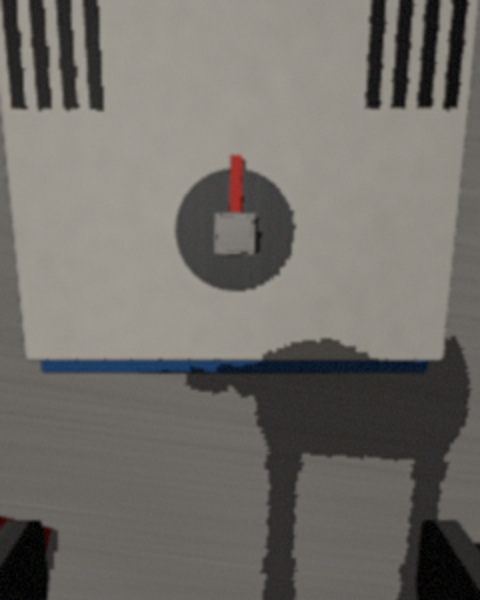

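Picture: the drawer is flush shut (blue strip at row 366). The square shaft is at crop (236,232) with its red pointer straight up along the cabinet's x, so the latch is at about 0. Next, the crank.

```bash
python3 -m jog '1 -0.0279 -0.1642 -0.0242 0;1 -0.0279 -0.1642 -0.0242 0;1 -0.0279 -0.1642 -0.0242 0;1 -0.0279 -0.1642 -0.0242 0;1 -0.0279 -0.1642 -0.0242 0;1 -0.0279 -0.1642 -0.0242 0;1 -0.0279 -0.1642 -0.0242 0;1 -0.0279 -0.1642 -0.0242 0'
python3 -m jog '1 0 0 0 -0.039;1 0 0 0 -0.039;1 0 0 0 -0.039;1 0 0 0 -0.039;1 0 0 0 -0.039;1 0 0 0 -0.039;1 0 0 0 -0.039;1 0 0 0 -0.039'
python3 -m jog '1 0 0 0 -0.039;1 0 0 0 -0.039;1 0 0 0 -0.039;1 0 0 0 -0.039;1 0 0 0 -0.039;1 0 0 0 -0.039;1 0 0 0 0;1 0 0 0 0'
python3 - <<'E'
from h import *
p,d,K,T=look("wrist","pics/w7.png"); np.savez("w7.npz",p=p,d=d,K=K,T=T)
P=pts(d,K,T); X,Y,Z=P[...,0],P[...,1],P[...,2]; hsv=cv2.cvtColor(p,cv2.COLOR_RGB2HSV)
n=(X>.4)&(X<.5)&(Y>.31)&(Y<.46)
o=n&(hsv[...,0]<18)&(hsv[...,1]>120)
ot=P[o&(Z>.082)&(Z<.092)]; print('griptop',len(ot),cv2.minEnclosingCircle((ot[:,:2]*1000).astype(np.float32)),np.percentile(ot[:,2],[5,50,95]))
h=n&(hsv[...,1]<110)&(Z>.02)&(Z<.05); hp=P[h]; print('hub+arm',cv2.minAreaRect((hp[:,:2]*1000).astype(np.float32)),np.percentile(hp[:,2],[5,50,95]))
a=np.radians(106.7); ax=np.array([np.cos(a),np.sin(a)]); 
ht=hp[(hp[:,2]>.0385)&(hp[:,2]<.043)]; r=cv2.minAreaRect((ht[:,:2]*1000).astype(np.float32)); print('hubtop',len(ht),r)
plan(.4585,.349,.1,106.7)
E
```

```text
t: 14.8
tcp_pos: [0.464, 0.3222, 0.2806]
ee_rot: [3.141, 0.002, 0.138]
ft_force: [0.6, -0.1, -0.3]
gripper_width: 0.995
gripper_force: 0.0
t: 15.47
tcp_pos: [0.4647, 0.3208, 0.2802]
ee_rot: [-3.14, 0.002, 1.124]
ft_force: [0.4, 0.3, -0.0]
gripper_width: 1.001
gripper_force: 0.0
t: 16.13
tcp_pos: [0.4651, 0.321, 0.2806]
ee_rot: [-3.14, 0.0, 1.849]
ft_force: [0.7, -0.1, 0.2]
gripper_width: 1.003
gripper_force: 0.0
griptop 303 ((438.3379211425781, 423.3255615234375), 10.658397674560547) [0.08403573 0.08529826 0.08655972]
hub+arm ((448.6126403808594, 384.3572998046875), (42.046539306640625, 112.79863739013672), 14.382210731506348) [0.03632895 0.03882181 0.04054047]
hubtop 1028 ((451.9288635253906, 373.25830078125), (41.23081970214844, 89.04458618164062), 13.287586212158203)
t 16.18 at [0.4653 0.3212 0.2808] yaw 105.97 D [-0.0068  0.0278 -0.1808] tool share total [0.1432 0.0055 0.9038] rows>= 4.4 turn share -0.0041
```

View pics/w7.png

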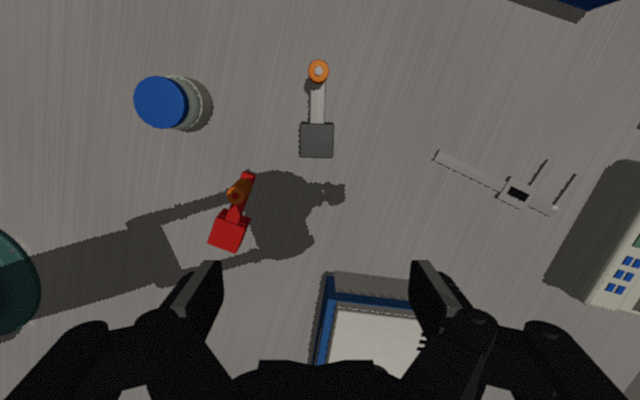

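Wrist view: the dark crank hub is at (316,140) and the orange grip at (318,70), arm straight ahead. The hub axis works out to (0.4574, 0.3500), yaw 104.4°. The grip top (86 mm) and hub top (39-40 mm) match the text.

```bash
python3 -m jog '1 0.15 0 0 0.0087;1 0 0 0.2 0;1 0 0 0.2 0;1 0 0 0.2 0;1 0 0 0.2 0;1 0 0 0.1 0;1 0 0 0 0;1 0 0 0 0'
python3 -m jog '1 0 0 0 0;1 0 0 0 0'
python3 -c "
from h import *
plan(.4574,.3500,-.012,104.4)"
```

```text
t: 16.85
tcp_pos: [0.4565, 0.3496, 0.1]
ee_rot: [-3.138, 0.001, 1.824]
ft_force: [0.5, 0.4, 0.9]
gripper_width: 1.003
gripper_force: 0.0
t: 17.02
tcp_pos: [0.4597, 0.3518, 0.1044]
ee_rot: [3.137, -0.002, 1.825]
ft_force: [-0.5, -0.4, 1.2]
gripper_width: 1.0
gripper_force: 0.0
t 17.02 at [0.4597 0.3518 0.1044] yaw 104.55 D [-0.0023 -0.0018 -0.1164] tool share total [-0.0058 -0.0132  0.5821] rows>= 2.8 turn share 0.0009
```

```bash
python3 -m jog '1 -0.006 -0.013 0.12 0.001;1 0 0 0.12 0;1 0 0 0.12 0;1 0 0 0.1 0;1 0 0 0.06 0;1 0 0 0.04 0;1 0 0 0 0;1 0 0 0 0'
python3 -c "
from h import *
plan(.4574,.3500,-.012,104.4)"
```

```text
t: 17.68
tcp_pos: [0.4564, 0.3493, -0.0095]
ee_rot: [3.14, -0.001, 1.822]
ft_force: [-0.0, -0.4, 0.9]
gripper_width: 0.997
gripper_force: 0.0
t 17.68 at [ 0.4564  0.3493 -0.0095] yaw 104.41 D [ 0.001   0.0007 -0.0025] tool share total [0.0023 0.0057 0.0127] rows>= 0.1 turn share 0.0001
```

```bash
python3 -m jog '1 0.002 0.004 0.008 0;0 0 0 0 0;-1 0 0 0 0;-1 0 0 0 0;-1 0 0 0 0;-1 0 0 0 0;-1 0 0 0 0;-1 0 0 0 0' 80
python3 -m jog '-1 0 0 -0.03 0;-1 0 0 -0.1 0;-1 0 0 -0.15 0;-1 0 0 -0.2 0;-1 0 0 -0.2 0;-1 0 0 -0.2 0;-1 0 0 -0.1 0;-1 0 0 0 0'
python3 -m jog '-1 0 0 0 0.018;-1 0 0 0 0.018;-1 0 0 0 0;-1 0 0 0 0'
python3 - <<'E'
from h import *
plan(.6112,.0746,.186,97.9)
p,d,K,T=look("wrist","pics/w8.png"); P=pts(d,K,T); Z=P[...,2]; i=np.array(imaging.camera_info('wrist')['tool_from_camera']); Q=pts(d,K,i)
hsv=cv2.cvtColor(p,cv2.COLOR_RGB2HSV)
o=(hsv[...,0]<18)&(hsv[...,1]>120)&(Q[...,2]<.03)&(Q[...,2]>-.14); zt=np.percentile(Q[o][:,2],2)
ot=Q[o&(Q[...,2]<zt+.004)]; print('grip top tool',len(ot),cv2.minEnclosingCircle((ot[:,:2]*1000).astype(np.float32)),zt)
a=(Q[...,0]>.03)&(Q[...,0]<.062)&(abs(Q[...,1])<.02)&(Q[...,2]<0.02)&(Q[...,2]>-.08)&~o
q=Q[a]
for lo in(.035,.045,.055):
    k=q[(q[:,0]>lo-.003)&(q[:,0]<lo+.003)]; print(lo,len(k),k[:,1].min().round(4) if len(k) else '',k[:,1].max().round(4) if len(k) else '',np.median(k[:,2]).round(4) if len(k) else '')
cv2.imwrite("pics/w8c.png",cv2.resize(p[100:340,180:460,::-1],None,fx=2,fy=2))
E
```

```text
t: 18.35
tcp_pos: [0.4569, 0.3497, -0.0113]
ee_rot: [3.14, -0.001, 1.822]
ft_force: [-0.4, -0.1, 6.0]
gripper_width: 0.483
gripper_force: 81.4
t: 19.02
tcp_pos: [0.4591, 0.3513, 0.1902]
ee_rot: [3.132, -0.004, 1.823]
ft_force: [1.2, 1.1, -1.9]
gripper_width: 0.481
gripper_force: 81.4
t: 19.35
tcp_pos: [0.4547, 0.3482, 0.1813]
ee_rot: [-3.138, 0.002, 1.711]
ft_force: [-0.7, 0.1, -2.7]
gripper_width: 0.485
gripper_force: 81.4
t 19.35 at [0.4547 0.3482 0.1813] yaw 98.03 D [ 0.1565 -0.2736  0.0047] tool share total [-1.4641  0.5836 -0.0235] rows>= 7.6 turn share 0.0007
grip top tool 10042 ((24.848623275756836, 1.807674765586853), 62.4696044921875) -0.09787144985200928
0.035 798 -0.0083 0.0097 -0.0486
0.045 847 -0.0081 0.0095 -0.0486
0.055 924 -0.0082 0.0097 -0.0486
```

View pics/w8c.png

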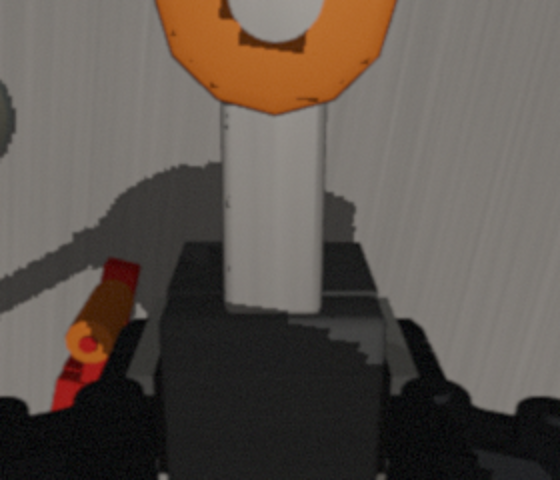

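Picture: the crank hangs level and straight in the jaws, with its arm centred ahead and the hub seated between the pads. Carrying it over the shaft.

```bash
python3 -m jog '-1 -0.08 0.03 0 0;-1 -0.15 0.06 0 0;-1 -0.15 0.06 0 0;-1 -0.15 0.06 0 0;-1 -0.15 0.06 0 0;-1 -0.15 0.06 0 0;-1 -0.15 0.06 0 0;-1 -0.15 0.06 0 0'
python3 -m jog '-1 -0.15 0.06 0 0;-1 -0.12 0.05 0 0;-1 -0.06 0.025 0 0;-1 0 0 0 0;-1 0 0 0 0;-1 0 0 0 0;-1 0 0 0 0'
python3 -c "
from h import *
plan(.6113,.0757,.130,97.9)"
```

```text
t: 20.07
tcp_pos: [0.5765, 0.1363, 0.1827]
ee_rot: [-3.14, 0.0, 1.711]
ft_force: [0.9, 0.7, -2.8]
gripper_width: 0.483
gripper_force: 81.3
t: 20.65
tcp_pos: [0.6116, 0.0774, 0.1834]
ee_rot: [-3.141, -0.001, 1.711]
ft_force: [-0.0, -0.5, -3.3]
gripper_width: 0.481
gripper_force: 81.3
t 20.65 at [0.6116 0.0774 0.1834] yaw 98.02 D [-0.0003 -0.0017 -0.0534] tool share total [-0.0082 -0.0024  0.2671] rows>= 1.3 turn share 0.0007
```

```bash
python3 -m jog '-1 -0.008 -0.002 0.08 0;-1 0 0 0.1 0;-1 0 0 0.07 0;-1 0 0 0.02 0;-1 0 0 0 0;-1 0 0 0 0;-1 0 0 0 0'
python3 - <<'E'
from h import *
plan(.6113,.0757,.097,97.9)
for n in("top","scene"):
    p,d,K,T=look(n); P=pts(d,K,T); X,Y,Z=P[...,0],P[...,1],P[...,2]; hsv=cv2.cvtColor(p,cv2.COLOR_RGB2HSV)
    q=P[(X>.55)&(X<.65)&(Y>.1)&(Y<.2)&(hsv[...,0]<18)&(hsv[...,1]>120)&(Z>.21)]
    print(n,len(q),q.mean(0).round(4) if len(q) else '')
E
```

```text
t: 21.23
tcp_pos: [0.6131, 0.0749, 0.1311]
ee_rot: [3.14, 0.0, 1.71]
ft_force: [1.3, -0.4, -2.7]
gripper_width: 0.482
gripper_force: 81.3
t 21.23 at [0.6131 0.0749 0.1311] yaw 97.96 D [-0.0018  0.0008 -0.0341] tool share total [ 0.0051 -0.0083  0.1703] rows>= 0.8 turn share 0.0003
top 43 [0.6008 0.149  0.2269]
scene 52 [0.6072 0.1521 0.2239]
```

```bash
python3 -m jog '-1 0.005 -0.008 0 0;-1 0 0 0.015 0;-1 0 0 0.015 0;-1 0 0 0 0'; python3 -m jog '-1 0 0 0.015 0;-1 0 0 0.01 0;-1 0 0 0 0'; python3 -m jog '-1 0 0 0.01 0;-1 0 0 0 0'
```

```text
t: 21.67
tcp_pos: [0.6099, 0.0752, 0.1231]
ee_rot: [-3.14, -0.0, 1.709]
ft_force: [0.9, -1.1, -4.0]
gripper_width: 0.481
gripper_force: 81.3
t: 21.92
tcp_pos: [0.61, 0.0752, 0.118]
ee_rot: [-3.14, -0.0, 1.709]
ft_force: [0.5, 0.5, -3.0]
gripper_width: 0.482
gripper_force: 81.3
t: 22.08
tcp_pos: [0.6107, 0.075, 0.1167]
ee_rot: [3.141, 0.001, 1.709]
ft_force: [0.2, -1.1, -3.9]
gripper_width: 0.486
gripper_force: 81.4
```

```bash
python3 -m jog '-1 0 0 0.015 0;-1 0 0 0.015 0;-1 0 0 0 0'; python3 -m jog '-1 0 0 0.015 0;-1 0 0 0.015 0;-1 0 0 0 0'; python3 -m jog '-1 0 0 0.015 0;-1 0 0 0 0;-1 0 0 0 0'
```

```text
t: 22.33
tcp_pos: [0.6104, 0.0749, 0.1102]
ee_rot: [-3.141, 0.001, 1.709]
ft_force: [0.8, -3.1, -3.0]
gripper_width: 0.484
gripper_force: 81.4
t: 22.58
tcp_pos: [0.6105, 0.0749, 0.1042]
ee_rot: [-3.141, 0.001, 1.709]
ft_force: [2.4, -2.4, -4.0]
gripper_width: 0.484
gripper_force: 81.4
t: 22.83
tcp_pos: [0.6106, 0.0749, 0.1015]
ee_rot: [3.142, 0.001, 1.709]
ft_force: [2.2, -4.3, -4.2]
gripper_width: 0.481
gripper_force: 81.4
```

Sliding on nicely. Final millimetres.

```bash
python3 -m jog '-1 0 0 0.01 0;-1 0 0 0.008 0;-1 0 0 0 0'; python3 -m jog '-1 0 0 0.006 0;-1 0 0 0 0;-1 0 0 0 0';  python3 -m jog '-1 0 0 0.006 0;-1 0 0 0 0;-1 0 0 0 0'
```

```text
t: 23.08
tcp_pos: [0.6107, 0.075, 0.0983]
ee_rot: [3.141, 0.001, 1.709]
ft_force: [1.2, -5.1, -2.5]
gripper_width: 0.481
gripper_force: 81.3
t: 23.33
tcp_pos: [0.6107, 0.075, 0.0972]
ee_rot: [3.141, 0.001, 1.709]
ft_force: [1.2, -4.3, -1.0]
gripper_width: 0.483
gripper_force: 81.3
t: 23.58
tcp_pos: [0.6108, 0.0749, 0.0967]
ee_rot: [3.141, 0.001, 1.709]
ft_force: [-0.7, -5.1, 2.3]
gripper_width: 0.484
gripper_force: 81.9
```

```bash
python3 -m jog '0.2 0 0 0 0;1 0 0 0 0;1 0 0 0 0;1 0 0 0 0;1 0 0 0 0;1 0 0 -0.05 0;1 0 0 -0.1 0;1 0 0 -0.15 0'
python3 -m jog '1 0 0 -0.2 0;1 0 0 -0.2 0;1 0 0 -0.1 0;1 0 0 0 0;1 0 0 0 0'
python3 - <<'E'
from h import *
p,d,K,T=look("wrist","pics/w9.png"); P=pts(d,K,T); X,Y,Z=P[...,0],P[...,1],P[...,2]; hsv=cv2.cvtColor(p,cv2.COLOR_RGB2HSV)
n=(X>.55)&(X<.67)&(Y>.03)&(Y<.2)
q=P[n&(hsv[...,0]<18)&(hsv[...,1]>120)&(Z>.188)]; print('grip',len(q),cv2.minEnclosingCircle((q[:,:2]*1000).astype(np.float32)),np.percentile(q[:,2],[5,50,95]))
h=P[n&(hsv[...,1]<90)&(Z>.138)&(Z<.156)]; print('hub+arm',len(h),cv2.minAreaRect((h[:,:2]*1000).astype(np.float32)),np.percentile(h[:,2],[5,50,95]))
print(np.histogram(h[:,2],bins=np.arange(.138,.157,.002)))
plan(.6008,.1507,.137,97.9)
cv2.imwrite("pics/w9c.png",p[:,100:540,::-1])
E
```

```text
t: 24.25
tcp_pos: [0.6079, 0.0753, 0.1536]
ee_rot: [-3.135, -0.001, 1.709]
ft_force: [0.2, -0.3, -1.1]
gripper_width: 0.999
gripper_force: 0.0
t: 24.67
tcp_pos: [0.6118, 0.0755, 0.259]
ee_rot: [3.136, 0.0, 1.709]
ft_force: [-0.3, 0.7, -0.6]
gripper_width: 1.001
gripper_force: 0.0
grip 1678 ((605.5248413085938, 94.9637680053711), 66.18022155761719) [0.19244488 0.31044657 0.35753573]
hub+arm 3495 ((606.442138671875, 110.69125366210938), (41.97389221191406, 111.92268371582031), 7.587605953216553) [0.14421813 0.14676393 0.14826946]
(array([  21,    4,  106, 1040, 1964,  360,    0,    0,    0]), array([0.138, 0.14 , 0.142, 0.144, 0.146, 0.148, 0.15 , 0.152, 0.154,
       0.156]))
t 24.72 at [0.6105 0.0754 0.2565] yaw 97.94 D [-0.0097  0.0753 -0.1195] tool share total [0.3794 0.0041 0.5974] rows>= 3.4 turn share 0.0002
```

The hub top is at 148 mm and the arm top at 146 mm, so the crank is fully home (hub axis 0.6111, 0.0755; arm yaw 97.6°). Now to take it by the orange grip.

```bash
python3 -m jog '1 0.13 0.002 0 0;1 0.13 0.002 0 0;1 0.12 0 0 0;1 0 0 0.1 0;1 0 0 0.15 0;1 0 0 0.1 0;1 0 0 0 0;1 0 0 0 0'
python3 -c "
from h import *
plan(.6011,.1508,.137,97.6)"
```

```text
t: 25.38
tcp_pos: [0.5981, 0.1503, 0.1822]
ee_rot: [-3.134, 0.0, 1.709]
ft_force: [0.7, 0.1, -0.2]
gripper_width: 0.995
gripper_force: 0.0
t 25.38 at [0.5981 0.1503 0.1822] yaw 97.94 D [ 0.003   0.0005 -0.0452] tool share total [0.0006 0.015  0.2259] rows>= 1.1 turn share 0.0019
```

```bash
python3 -m jog '1 0 0.005 0.1 0.002;1 0 0 0.1 0;1 0 0 0.02 0;1 0 0 0 0;1 0 0 0 0;1 0 0 0 0'
python3 -c "
from h import *
plan(.6011,.1508,.137,97.6)"
python3 -m jog '-1 0 0 0 0;-1 0 0 0 0;-1 0 0 0 0;-1 0 0 0 0;-1 0 0 0 0;-1 0 0 0 0;-1 0 0 0 0;-1 0 0 0 0' 60
python3 - <<'E'
from h import *
plan(.6011,.1508,.137)
a=np.radians(np.r_[0,2,np.arange(8,133,6),132]); R=.076
for r in np.c_[np.degrees(a[1:]),np.diff(R*np.cos(a))/.2,np.diff(R*np.sin(a))/.2]: print(r.round(3))
E
```

```text
t: 25.88
tcp_pos: [0.603, 0.151, 0.1438]
ee_rot: [3.139, -0.0, 1.703]
ft_force: [0.5, -0.5, -0.2]
gripper_width: 1.0
gripper_force: 0.0
t 25.88 at [0.603  0.151  0.1438] yaw 97.57 D [-0.0019 -0.0002 -0.0068] tool share total [ 0.0001 -0.0098  0.0342] rows>= 0.2 turn share -0.0001
t: 26.55
tcp_pos: [0.6019, 0.1509, 0.1421]
ee_rot: [3.141, -0.0, 1.703]
ft_force: [-1.4, 1.4, 1.9]
gripper_width: 0.24
gripper_force: 58.5
t 26.55 at [0.6019 0.1509 0.1421] yaw 97.58 D [-0.0008 -0.0001 -0.0051] tool share total [-0.0001 -0.0039  0.0255] rows>= 0.1 turn share None
[ 2.    -0.     0.013]
[ 8.e+00 -3.e-03  4.e-02]
[ 1.4e+01 -8.0e-03  3.9e-02]
[ 2.0e+01 -1.2e-02  3.8e-02]
[ 2.6e+01 -1.6e-02  3.7e-02]
[ 3.2e+01 -1.9e-02  3.5e-02]
[ 3.8e+01 -2.3e-02  3.3e-02]
[ 4.4e+01 -2.6e-02  3.0e-02]
[ 5.0e+01 -2.9e-02  2.7e-02]
[ 5.6e+01 -3.2e-02  2.4e-02]
[ 6.2e+01 -3.4e-02  2.0e-02]
[ 6.8e+01 -3.6e-02  1.7e-02]
[ 7.4e+01 -3.8e-02  1.3e-02]
[ 8.0e+01 -3.9e-02  9.0e-03]
[ 8.6e+01 -3.9e-02  5.0e-03]
[ 9.2e+01 -4.0e-02  1.0e-03]
[ 9.8e+01 -4.0e-02 -3.0e-03]
[ 1.04e+02 -3.90e-02 -8.00e-03]
[ 1.1e+02 -3.8e-02 -1.2e-02]
[ 1.16e+02 -3.70e-02 -1.60e-02]
[ 1.22e+02 -3.50e-02 -1.90e-02]
[ 1.28e+02 -3.30e-02 -2.30e-02]
[ 1.32e+02 -2.00e-02 -1.70e-02]
```

```bash
python3 -m jog '-1 0 0.013 0 0;-1 -0.003 0.04 0 0;-1 -0.008 0.039 0 0;-1 -0.012 0.038 0 0;-1 -0.016 0.037 0 0;-1 -0.019 0.035 0 0;-1 -0.023 0.033 0 0;-1 -0.026 0.03 0 0'
python3 -c "
from h import *
s=readout.read_state(); p=s['tcp_pos'][:2]-[.6111,.0755]; print(s['t'],np.hypot(*p),97.6-np.degrees(np.arctan2(p[1],p[0])),s['ft_force'])"
```

```text
t: 27.22
tcp_pos: [0.6566, 0.1358, 0.1413]
ee_rot: [-3.138, 0.0, 1.703]
ft_force: [-6.7, -3.4, 4.5]
gripper_width: 0.243
gripper_force: 59.1
27.2167 0.07552137678451726 44.63360013404578 [-6.71932197 -3.35218073  4.51141715]
```

```bash
python3 -m jog '-1 -0.029 0.027 0 0;-1 -0.032 0.024 0 0;-1 -0.034 0.02 0 0;-1 -0.036 0.017 0 0;-1 -0.038 0.013 0 0;-1 -0.039 0.009 0 0;-1 -0.039 0.005 0 0;-1 -0.04 0.001 0 0'
python3 -c "
from h import *
s=readout.read_state(); p=s['tcp_pos'][:2]-[.6111,.0755]; print(s['t'],np.hypot(*p),97.6-np.degrees(np.arctan2(p[1],p[0])),s['ft_force'])"
```

```text
t: 27.88
tcp_pos: [0.6868, 0.0837, 0.1414]
ee_rot: [-3.138, -0.003, 1.703]
ft_force: [-6.8, 2.6, 4.6]
gripper_width: 0.239
gripper_force: 59.2
27.8833 0.07609377856343601 91.44469461667465 [-6.8093847   2.61925718  4.63353775]
```

```bash
python3 -m jog '-1 -0.04 -0.003 0 0;-1 -0.039 -0.008 0 0;-1 -0.038 -0.012 0 0;-1 -0.037 -0.016 0 0;-1 -0.035 -0.019 0 0;-1 -0.033 -0.023 0 0;-1 0 0 0 0'
python3 -c "
from h import *
s=readout.read_state(); p=s['tcp_pos'][:2]-[.6111,.0755]; print(s['t'],np.hypot(*p),97.6-np.degrees(np.arctan2(p[1],p[0])),s['ft_force'])"
python3 -m jog '-1 -0.01 -0.008 0 0;-1 -0.01 -0.008 0 0;-1 0 0 0 0'
python3 -c "
from h import *
s=readout.read_state(); p=s['tcp_pos'][:2]-[.6111,.0755]; print(s['t'],np.hypot(*p),97.6-np.degrees(np.arctan2(p[1],p[0])),s['ft_force'])"
```

```text
t: 28.47
tcp_pos: [0.6774, 0.0367, 0.1417]
ee_rot: [-3.141, -0.002, 1.702]
ft_force: [-2.3, 2.9, 2.2]
gripper_width: 0.238
gripper_force: 58.9
28.4667 0.07682362667991136 127.95777107375451 [-2.32868304  2.86460566  2.18572373]
t: 28.72
tcp_pos: [0.6748, 0.0325, 0.1417]
ee_rot: [-3.142, -0.001, 1.703]
ft_force: [-2.2, 4.3, 2.6]
gripper_width: 0.243
gripper_force: 58.8
28.7167 0.07687760967186888 131.58953243110992 [-2.23863602  4.32414013  2.55715336]
```

```bash
python3 -m jog '-1 -0.008 -0.007 0 0;-1 0 0 0 0;-1 0 0 0 0'; python3 -m jog '-1 -0.008 -0.007 0 0;-1 0 0 0 0;-1 0 0 0 0'; python3 -m jog '-1 -0.008 -0.007 0 0;-1 0 0 0 0;-1 0 0 0 0'
python3 -c "
from h import *
s=readout.read_state(); p=s['tcp_pos'][:2]-[.6111,.0755]; print(s['t'],np.hypot(*p),97.6-np.degrees(np.arctan2(p[1],p[0])),s['ft_force'])"
```

```text
t: 28.97
tcp_pos: [0.6736, 0.0306, 0.1417]
ee_rot: [-3.141, -0.0, 1.703]
ft_force: [-2.6, 4.5, 1.5]
gripper_width: 0.239
gripper_force: 58.8
t: 29.22
tcp_pos: [0.6723, 0.0288, 0.1417]
ee_rot: [-3.141, -0.0, 1.703]
ft_force: [-3.4, 4.1, 1.7]
gripper_width: 0.24
gripper_force: 58.8
t: 29.47
tcp_pos: [0.6711, 0.0271, 0.1417]
ee_rot: [-3.141, -0.0, 1.703]
ft_force: [-3.5, 4.5, 2.5]
gripper_width: 0.243
gripper_force: 58.7
29.4667 0.07706093979230846 136.51264454708038 [-3.47211479  4.46349078  2.47506166]
```

```bash
for k in 1; do python3 -m jog '-1 -0.01 -0.01 0 0;-1 -0.01 -0.01 0 0;-1 0 0 0 0;-1 0 0 0 0'; python3 -m jog '-1 -0.008 -0.008 0 0;-1 0 0 0 0;-1 0 0 0 0'; python3 -m jog '-1 -0.008 -0.008 0 0;-1 0 0 0 0;-1 0 0 0 0'; done
python3 -c "
from h import *
s=readout.read_state(); p=s['tcp_pos'][:2]-[.6111,.0755]; print(s['t'],np.hypot(*p),97.6-np.degrees(np.arctan2(p[1],p[0])),s['ft_force'])"
```

```text
t: 29.8
tcp_pos: [0.6675, 0.0227, 0.1416]
ee_rot: [-3.141, -0.001, 1.703]
ft_force: [-2.5, 5.1, 1.5]
gripper_width: 0.244
gripper_force: 58.8
t: 30.05
tcp_pos: [0.6661, 0.0212, 0.1416]
ee_rot: [-3.141, -0.001, 1.703]
ft_force: [-3.0, 5.2, 1.7]
gripper_width: 0.241
gripper_force: 58.7
t: 30.3
tcp_pos: [0.6649, 0.0199, 0.1416]
ee_rot: [-3.141, -0.002, 1.703]
ft_force: [-2.5, 6.9, 1.6]
gripper_width: 0.242
gripper_force: 58.7
30.3 0.07734268101448406 143.5281883747098 [-2.50440681  6.93964911  1.57196971]
```

```bash
python3 -m jog '-1 -0.004 -0.012 0 0;-1 0 0 0 0;-1 0 0 0 0'; python3 -m jog '-1 -0.005 -0.01 0 0;-1 0 0 0 0;-1 0 0 0 0'; python3 -m jog '-1 -0.005 -0.01 0 0;-1 0 0 0 0;-1 0 0 0 0'
python3 - <<'E'
from h import *
s=readout.read_state(); p=s['tcp_pos'][:2]-[.6111,.0755]; print(s['t'],np.hypot(*p),97.6-np.degrees(np.arctan2(p[1],p[0])),s['ft_force'])
p,d,K,T=look("top"); cv2.imwrite("pics/t9.png",cv2.resize(p[110:270,200:380,::-1],None,fx=4,fy=3.75,interpolation=cv2.INTER_CUBIC))
E
```

```text
t: 30.55
tcp_pos: [0.6636, 0.019, 0.1419]
ee_rot: [3.139, -0.002, 1.703]
ft_force: [-0.4, 6.6, 0.6]
gripper_width: 0.239
gripper_force: 58.6
t: 30.8
tcp_pos: [0.6627, 0.0182, 0.1421]
ee_rot: [3.137, -0.002, 1.703]
ft_force: [0.9, 9.1, -0.4]
gripper_width: 0.242
gripper_force: 58.6
t: 31.05
tcp_pos: [0.6616, 0.0173, 0.1423]
ee_rot: [3.136, -0.003, 1.703]
ft_force: [3.3, 9.3, -1.2]
gripper_width: 0.237
gripper_force: 58.7
31.05 0.07701008431400189 146.63635733699272 [ 3.29417496  9.25409055 -1.22720392]
```

```bash
ls pics
```

```text
s2.png
scene0.png
t9.png
top0.png
w1.png
w2.png
w3.png
w4.png
w5.png
w6.png
w6c.png
w7.png
w8.png
w8c.png
w9.png
w9c.png
```

```bash
python3 -m jog '-1 -0.005 -0.01 0 0;-1 0 0 0 0;-1 0 0 0 0'; python3 -m jog '-1 -0.005 -0.01 0 0;-1 0 0 0 0;-1 0 0 0 0'
python3 -c "
from h import *
s=readout.read_state(); p=s['tcp_pos'][:2]-[.6111,.0755]; print(s['t'],np.hypot(*p),97.6-np.degrees(np.arctan2(p[1],p[0])),s['ft_force'])"
```

```text
t: 31.35
tcp_pos: [0.6605, 0.0165, 0.1425]
ee_rot: [3.134, -0.003, 1.703]
ft_force: [4.9, 11.0, -1.8]
gripper_width: 0.245
gripper_force: 58.7
t: 31.6
tcp_pos: [0.6595, 0.0157, 0.1427]
ee_rot: [3.132, -0.003, 1.703]
ft_force: [7.1, 11.6, -3.7]
gripper_width: 0.246
gripper_force: 58.9
31.6 0.07692574755253838 148.57324377223478 [ 7.10331575 11.57029281 -3.70796457]
```

```bash
python3 -m jog '1 0 0 0 0;1 0 0 0 0;1 0 0 0 0;1 0 0 0 0;1 0 0 0 0;1 0 0 -0.1 0;1 0 0 -0.2 0;1 0 0 -0.2 0'
python3 -m jog '1 -0.1 0 -0.2 0;1 -0.2 0 0 0;1 -0.2 0 0 0;1 -0.2 0 0 0;1 -0.1 0 0 0;1 0 0 0 0;1 0 0 0 0;1 0 0 0 0'
python3 - <<'E'
from h import *
print(readout.read_state()['tcp_pos'])
for nm in("wrist","top"):
    p,d,K,T=look(nm,f"pics/e_{nm}.png"); P=pts(d,K,T); X,Y,Z=P[...,0],P[...,1],P[...,2]; hsv=cv2.cvtColor(p,cv2.COLOR_RGB2HSV)
    n=(X>.55)&(X<.72)&(Y>-.03)&(Y<.15)
    o=P[n&(hsv[...,0]<18)&(hsv[...,0]>6)&(hsv[...,1]>120)&(Z>.188)&(Z<.2)]; print(nm,'grip',len(o), cv2.minEnclosingCircle((o[:,:2]*1000).astype(np.float32)) if len(o) else '')
    h=P[n&(hsv[...,1]<90)&(Z>.138)&(Z<.156)]; print('hub+arm',len(h),cv2.minAreaRect((h[:,:2]*1000).astype(np.float32)),np.percentile(h[:,2],[5,50,95])) if len(h) else 0
    r=P[n&((hsv[...,0]<5)|(hsv[...,0]>174))&(hsv[...,1]>120)&(Z>.1)&(Z<.118)&(np.hypot(X-.6111,Y-.0755)<.045)]
    if len(r): m=r.mean(0); print('pointer',len(r),m.round(4),np.degrees(np.arctan2(m[1]-.0755,m[0]-.6111)))
    f=P[(hsv[...,0]>95)&(hsv[...,0]<125)&(hsv[...,1]>120)&(Z>.07)&(Z<.085)&(X>.45)&(X<.6)&(Y>-.1)&(Y<.2)]
    if len(f): print('front',len(f),cv2.minAreaRect((f[:,:2]*1000).astype(np.float32)))
E
```

```text
t: 32.27
tcp_pos: [0.6535, 0.0121, 0.24]
ee_rot: [-3.136, -0.0, 1.703]
ft_force: [1.1, -0.5, 0.3]
gripper_width: 1.003
gripper_force: 0.0
t: 32.93
tcp_pos: [0.6761, -0.1442, 0.2788]
ee_rot: [-3.141, -0.001, 1.703]
ft_force: [0.5, 0.5, 0.3]
gripper_width: 1.002
gripper_force: 0.0
[ 0.67608088 -0.14422896  0.27879314]
wrist grip 0 
hub+arm 78 ((672.4940185546875, 7.696174144744873), (12.095734596252441, 4.931543350219727), 9.65573787689209) [0.13875939 0.14404883 0.14573835]
front 298 ((564.682373046875, -20.28984832763672), (31.49460220336914, 65.00120544433594), 49.28682327270508)
top grip 42 ((666.1406860351562, 23.59688949584961), 10.727338790893555)
hub+arm 365 ((637.3251953125, 50.53575897216797), (43.01183319091797, 112.6925048828125), 46.5346565246582) [0.14170665 0.14711996 0.15246646]
pointer 2 [0.598  0.0542 0.1092] -121.62227623753508
front 244 ((545.3003540039062, 69.06640625), (12.938238143920898, 188.38319396972656), 8.250554084777832)
```

```bash
python3 -m jog '1 0.13 -0.08 0 0;1 0.13 -0.08 0 0;1 0.13 -0.08 0 0;1 0.126 -0.075 0 0;1 0 0 0 0;1 0 0 0 0;1 0 0 0 0;1 0 0 0 0'
python3 - <<'E'
from h import *
p,d,K,T=look("wrist","pics/e2.png"); P=pts(d,K,T); X,Y,Z=P[...,0],P[...,1],P[...,2]; hsv=cv2.cvtColor(p,cv2.COLOR_RGB2HSV)
c=np.hypot(X-.6111,Y-.0755)
r=P[((hsv[...,0]<5)|(hsv[...,0]>174))&(hsv[...,1]>120)&(Z>.1)&(Z<.118)&(c<.045)]
m=r.mean(0); print('pointer',len(r),m.round(4),np.degrees(np.arctan2(m[1]-.0755,m[0]-.6111)),cv2.minAreaRect((r[:,:2]*1000).astype(np.float32)))
z=np.load("w6.npz"); P=pts(z['d'],z['K'],z['T']); h=cv2.cvtColor(z['p'],cv2.COLOR_RGB2HSV); c=np.hypot(P[...,0]-.6112,P[...,1]-.0747)
r=P[((h[...,0]<5)|(h[...,0]>174))&(h[...,1]>120)&(P[...,2]>.1)&(P[...,2]<.118)&(c<.045)]; m=r.mean(0); print('start',len(r),m,np.degrees(np.arctan2(m[1]-.0747,m[0]-.6112)))
E
```

```text
t: 33.7
tcp_pos: [0.6009, -0.0506, 0.2793]
ee_rot: [3.141, 0.0, 1.704]
ft_force: [0.2, -1.1, -1.3]
gripper_width: 0.999
gripper_force: 0.0
pointer 65 [0.5967 0.053  0.1093] -122.65404074048392 ((596.2905883789062, 52.72801971435547), (9.306964874267578, 5.770019054412842), 49.069087982177734)
start 175 [0.62983428 0.07657422 0.10920563] 5.743437834338563
```

```bash
python3 -c "
from h import *
print(order.sign_off())"
```

```text
the job is handed in; nothing more can be done
None
```

The job is handed in at about 34 s: the board lies flat in the shut drawer, and the crank is fully home on the shaft and swung clockwise to the stop; the pointer reads about 2.28 of 2.3 rad, give or take 3°, and the judging gave no verdict.

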